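# Load a batch on the analyser's rail by size and set its bar plate on the scanning stand

## Robot

A 6-joint arm with a two-finger parallel gripper is mounted at the origin on the work surface. World frame = base frame: x ahead of the robot, y to its left, z up, the work surface at z = 0. Lengths are in m, angles in rad, forces in N, time in s.
With the tool pointing down it reaches from about 0.25 to 0.725 m from the base axis. Payload 4 kg.
Tool frame: the origin (TCP) lies between the finger pads; the fingertips stand 17 mm ahead of it and the grasp point (between the pads) lies 2 mm behind it; z points along the fingers, y is the direction in which the jaws open and shut (so a half turn about z gives the same grasp; the last joint's range is limited). The gripper opens to 85 mm and grips with 20 to 120 N. Pads are 22 mm wide; open, the fingers measure 114 mm over their backs; the gripper's body (76 mm by 85 mm) begins 54 mm behind the grasp point. The pads swing forward as they close: fully open they stand 13 mm farther back than shut.
Start: joints at [-1.164, 0.241, 0.005, 1.335, 0, 1.571], TCP at [0.198, -0.459, 0.248] pointing down, gripper open.
Joint ranges: [-2.72, 2.72], [-1.05, 1.87], [-1.09, 1.28], [-1.99, 2.15], [-1.42, 1.44], [-3.14, 3.14]. Speed limits (rad/s): [2.79, 2.79, 3.14, 3.14, 3.14, 3.14].

## Interface

Orientations are given as a unit quaternion [x, y, z, w].
In Python, from workcell import monitor, imaging, bot, models gives the robot as it stands. The module is installed in compiled form; this text tells all that it offers.
- The arm moves only by the tool jog_arm, never from a script. Its argument "moves" is a list of rows, each a list of 2 entries, a list of its own where there are three numbers: the shift along the tool's x, y, z in mm, then the turn about the tool's z in degrees. In form: [[[tx, ty, tz], spin], ...]. A call has 1 to 12 rows; each row is the pose to reach, as a shift and turn from the pose commanded when the call began, along the tool's axes at that moment; what a row does not reach only later rows make up. A row lasts 1/10 s, in which the tool goes at most 50 mm and 8.59 degrees, less where a joint would pass 70% of its speed; a pose out of reach is approached as far as the arm can. A call with a gripper value outside its range is refused whole. "hand" is the finger opening in mm, from 0 to 85.4, set as the call begins (left out, the last holds). The fingers move at their own pace and stop on an object; the grip force is fixed at half the most. Time passes only in rows, so rows that repeat a pose let the fingers close. It gives the time, the measured TCP pose, the force and the opening at its end, in the units of the state.
- monitor.get_obs(): the state, without advancing time (a new reading comes with each control period).
- imaging.camera(name): name is "side" or "top"; returns the picture (420x560x3 uint8, red, green, blue); there is no depth.
- imaging.calibration(name): a dict with "camera_matrix" (3x3 intrinsics, pixels), "rvec" (rotation vector, rad) and "tvec" (3), from world to camera coordinates, as OpenCV has them. Camera axes: x right, y down, z forward; pixel columns grow to the right and rows downward; lengths in m; the calibration is good to about 2 mm. A picture is of the moment at which its call begins. calibration takes no time and is no camera call.
- bot.job_done(): hands the job in, once; it reports no verdict.
Trained networks look in the newest picture that a camera, given by its name, has taken for a name from the list of things; names that differ only in an ending like _2 or _b are one class to them, and where a whole thing is asked for, a point or a joint stands for the part that bears it (a point fixed in the world has none). Each returns a list of dicts, best first, with "confidence" (0 to 1); they miss things now and then, are a little off and sometimes report something else, mostly with a low value. They report only what shows in the picture. A call takes as long as a camera call. They do not tell look-alikes from the thing itself.
- models.look_for(camera, thing): "centre" ([column, row] in pixels, amid what is visible of it).
- models.regions_of(camera, thing): "region" (420x560 bool, what is visible of it) and "centre" ([column, row] in pixels, amid what is visible of it).
- models.landmark_of(camera, thing): "centre" ([column, row] in pixels: a listed point, or the origin of a listed thing).
The state is a dict: "clock": time; "joint_pos": joint angles; "joint_vel": joint speeds; "tau": joint torques, N m; "eef_pos": TCP position; "tool_rot": TCP orientation; "ft_force": force on the tool from outside, world axes, zero at the start; "ft_torque": the same for the moment, N m; "grip_width": finger opening in m.
Only numpy, scipy, OpenCV 4.12 (cv2) and the standard library are available. Lean on these libraries where they do the work, as an engineer would, in place of code of your own. Each camera call takes 0.05 s, during which the arm holds its last target. There are 200 camera calls.

## Task

Load the batch: stand the four yellow-capped pots upright on the four round marks of the blue rail, in order of size, with the smallest next to the green end block and the largest at the grey end. Also lay the white batch plate, bars up, lengthwise up the scanning stand's sloping face, centred on it and with its lower end right against the orange ledge. Do not tip the pots over, leave the red-capped pot and the timer where they are, and let go of everything.

Things in the scene. Friction and masses are not known exactly. Their poses are not given: they have to be found in the camera images.
- pot_1: The smallest of four closed white pots with bright yellow screw caps: an upright cylinder 28 mm in diameter all the way up and 32 mm tall, about 20 g, rigid. Origin: centre of its underside; z is its axis, up.
- pot_2: The second smallest of four closed white pots with bright yellow screw caps: an upright cylinder 36 mm in diameter all the way up and 42 mm tall, about 40 g, rigid. Origin: centre of its underside; z is its axis, up.
- pot_3: The second largest of four closed white pots with bright yellow screw caps: an upright cylinder 44 mm in diameter all the way up and 52 mm tall, about 70 g, rigid. Origin: centre of its underside; z is its axis, up.
- pot_4: The largest of four closed white pots with bright yellow screw caps: an upright cylinder 52 mm in diameter all the way up and 62 mm tall, about 110 g, rigid. Origin: centre of its underside; z is its axis, up.
- plate: Batch plate: loose rigid white plaque, 90 mm long (x), 56 mm wide (y), 12 mm thick (z), about 70 g, lying flat; black bars on its upper face, a thin blue stripe along one long edge. Either end may be the lower one on the stand, whose face is narrower, so it can be laid there held by its long edges. Origin: centre of its underside.
- seat (a point): Point on the fixed scanning stand's dark sloping face (100 mm long, 36 mm wide), mid-width, at the foot of the orange ledge (9 mm high), 22 mm above the bench. x: up the slope, 25 deg above level, away from the robot; y: along the ledge; z: square out of the face. A plate seated against the ledge has its origin at x = 45 mm, y = z = 0. Friction may stop a plate sliding.
- rail: Fixed loading rail: blue slab with white edges, 70 mm wide (x), 336 mm long (y), flat top at z = 15 mm. Four flat round marks (grey with a white rim, 58 mm across) on top, centred at x = 0 and y = -108, -36, +36, +108 mm. Origin: centre of its underside.
- green_end: Green end block fixed on top of one end of the rail, 44 by 14 mm, 20 mm high; an equal grey block stands at the other end. Either end may be the green one. Origin: centre of its underside, at rail y = +155 or -155 mm, x = 0, so the marks are 47, 119, 191 and 263 mm from it.
- red_pot: Bystander: a closed white pot with a RED cap, 40 mm in diameter and 47 mm tall, loose, not part of the batch. Origin: centre of its underside.
- timer: Bystander: a loose black bench timer, 62 mm (its x) by 46 mm (its y), 22 mm high, with a green display. Origin: centre of its underside.
There are look-alikes about, which are no part of the job. Leave any black or purple look-alike of the pot_2 alone. Leave any turquoise look-alike of the pot_4 alone.

How it is judged:
At the end, for the whole second after the job is handed in: Pots upright on the rail within 12 mm of their marks, smallest at the green block, rising to the largest. Plate flat on the slope (0.12 rad), bars up, length up the slope (0.15 rad), within 12 mm of mid-width, lower end within 6 mm of the ledge. All released, at rest (x of pot_1 in the frame of rail between -0.012 and 0.012 m and y of pot_1 in the frame of rail between -0.13 and 0.13 m and z of pot_1 in the frame of rail between 0.011 and 0.02 m and horizontal distance between pot_1 and green_end between 0.035 and 0.059 m and angle between each of pot_1, pot_2, pot_3, pot_4's own z axis and vertical below 0.1 rad and linear speed of each of pot_1, pot_2, pot_3, pot_4, plate below 0.02 m/s and contact force between each of pot_1, pot_2, pot_3, pot_4, plate and the fingers below 0.05 N and x of pot_2 in the frame of rail between -0.012 and 0.012 m and y of pot_2 in the frame of rail between -0.13 and 0.13 m and z of pot_2 in the frame of rail between 0.011 and 0.02 m and horizontal distance between pot_2 and green_end between 0.107 and 0.131 m and x of pot_3 in the frame of rail between -0.012 and 0.012 m and y of pot_3 in the frame of rail between -0.13 and 0.13 m and z of pot_3 in the frame of rail between 0.011 and 0.02 m and horizontal distance between pot_3 and green_end between 0.179 and 0.203 m and x of pot_4 in the frame of rail between -0.012 and 0.012 m and y of pot_4 in the frame of rail between -0.13 and 0.13 m and z of pot_4 in the frame of rail between 0.011 and 0.02 m and horizontal distance between pot_4 and green_end between 0.251 and 0.275 m and x of plate in the frame of seat between 0.041 and 0.051 m and y of plate in the frame of seat between -0.012 and 0.012 m and z of plate in the frame of seat between -0.004 and 0.006 m and angle between the x axis of plate and the x axis of seat, either way round below 0.15 rad and angle between the z axis of plate and the z axis of seat, either way round below 0.12 rad and angle between plate's own z axis and vertical below 0.8 rad); the robot touches nothing.
It fails at once if the red-capped pot is pushed more than 15 mm from its place (distance of red_pot from where it was at the start of the episode above 0.015 m).
It fails at once if the timer is pushed more than 15 mm from its place (distance of timer from where it was at the start of the episode above 0.015 m).
It fails at once if a yellow-capped pot is tipped over (angle between any of pot_1, pot_2, pot_3, pot_4's own z axis and vertical above 0.7 rad).
It also fails if it takes over 125 s, if anything falls off the work surface, if the arm or the gripper's body presses on something with over 40 N, if the wrist force passes 120 N, or if a joint passes its speed limit or range.

## Working session

There is one attempt and no reset: what is moved stays moved. The work goes in short steps, Python scripts to look and compute and a tool call to move; the robot and the scene stay as the last step left them, time stands still between calls to the robot, and variables do not carry over. Pictures are saved under pics/ and viewed, about 12 in all and at most 16, crops included, and the job is handed in when it is done.

Besides the shell and the picture viewer there is one more tool, called after "Request:" as a command line: name --argument value ..., lists and objects as JSON in quotes. jog_arm: Moves the arm, as the interface text tells. Its arguments: {"type":"object","properties":{"moves":{"type":"array","items":{"type":"array"}},"hand":{"type":"number"}},"required":["moves"]}

```bash
mkdir -p pics; ls; python3 - <<'E'
from workcell import monitor, imaging, bot, models
import cv2
for n in("top","side"):
    im=imaging.camera(n); cv2.imwrite(f"pics/{n}0.png",im[:,:,::-1])
    c=imaging.calibration(n); print(n,c)
    for t in("pot_1","plate","seat","rail","green_end","red_pot","timer"):
        for f in (models.landmark_of,):
            print(n,t,[(d["centre"],round(d["confidence"],2)) for d in f(n,t)])
print(monitor.get_obs())
E
```

```text
pics
top {'camera_matrix': array([[405.36335046,   0.        , 275.88336107],
       [  0.        , 405.36335046, 212.65281936],
       [  0.        ,   0.        ,   1.        ]]), 'rvec': array([ 2.22116394, -2.18163332,  0.08758909]), 'tvec': array([-0.01348744,  0.5053796 ,  0.7832111 ])}
top pot_1 [([211.4, 247.2], 0.9), ([224.4, 195.0], 0.85), ([186.3, 282.0], 0.76), ([274.5, 208.6], 0.66), ([284.1, 284.7], 0.62), ([162.1, 211.9], 0.59), ([255.0, 256.9], 0.55), ([437.0, 252.6], 0.54)]
top plate [([382.8, 224.4], 0.69)]
top seat [([342.1, 160.8], 0.67)]
top rail [([193.8, 145.0], 0.56)]
top green_end [([112.7, 134.8], 0.75)]
top red_pot [([107.5, 244.7], 0.72)]
top timer [([324.3, 249.2], 0.62)]
side {'camera_matrix': array([[523.52600011,   0.        , 278.60551385],
       [  0.        , 523.52600011, 212.52767579],
       [  0.        ,   0.        ,   1.        ]]), 'rvec': array([ 0.82481753, -2.38160827,  1.29605507]), 'tvec': array([0.40441197, 0.21475952, 0.7416509 ])}
side pot_1 [([282.4, 233.2], 0.97), ([284.5, 319.8], 0.84), ([311.0, 266.8], 0.74), ([235.0, 252.3], 0.
[... 367 characters left out ...]
[343.3, 225.0], 0.86)]
{'clock': 0.8, 'joint_pos': array([-1.16399925e+00,  2.40558905e-01,  4.99585706e-03,  1.33519561e+00,
        7.46372989e-06,  1.57078245e+00]), 'joint_vel': array([ 0.00038738, -0.00091179,  0.00124675,  0.00109217, -0.0007176 ,
        0.00016685]), 'tau': array([ 2.54806514e-05, -3.72150922e+01,  2.52679503e+01,  9.01268013e-04,
       -1.09075163e-04, -9.65133680e-07]), 'eef_pos': array([ 0.19783647, -0.45919463,  0.24832543]), 'tool_rot': array([9.79384332e-01, 2.02005766e-01, 7.45936195e-06, 1.76924585e-05]), 'ft_force': array([ 0.16264135,  0.02027445, -0.24859835]), 'ft_torque': array([-0.01474061,  0.03611182, -0.04259637]), 'grip_width': 0.08521012801667145}
```

```bash
python3 - <<'E'
import cv2
a=cv2.imread("pics/top0.png")
cv2.imwrite("pics/top0z.png",cv2.resize(a[100:310,60:460],(800,420),interpolation=cv2.INTER_CUBIC))
b=cv2.imread("pics/side0.png")
cv2.imwrite("pics/side0z.png",cv2.resize(b[140:410,100:460],(800,600),interpolation=cv2.INTER_CUBIC))
E
```

```text
(no output)
```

View pics/top0z.png

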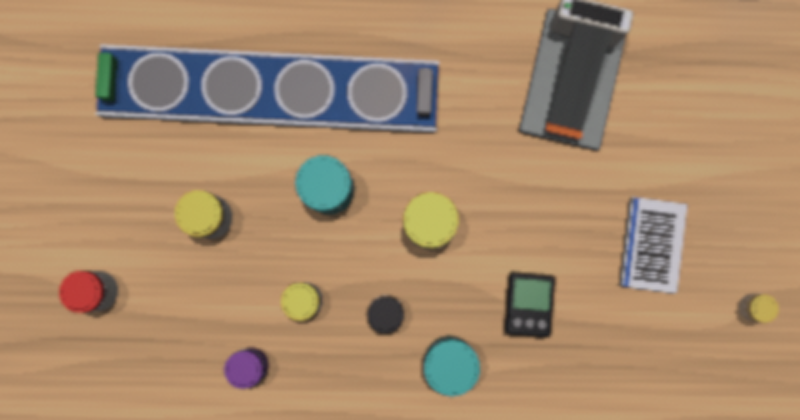

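View pics/side0z.png

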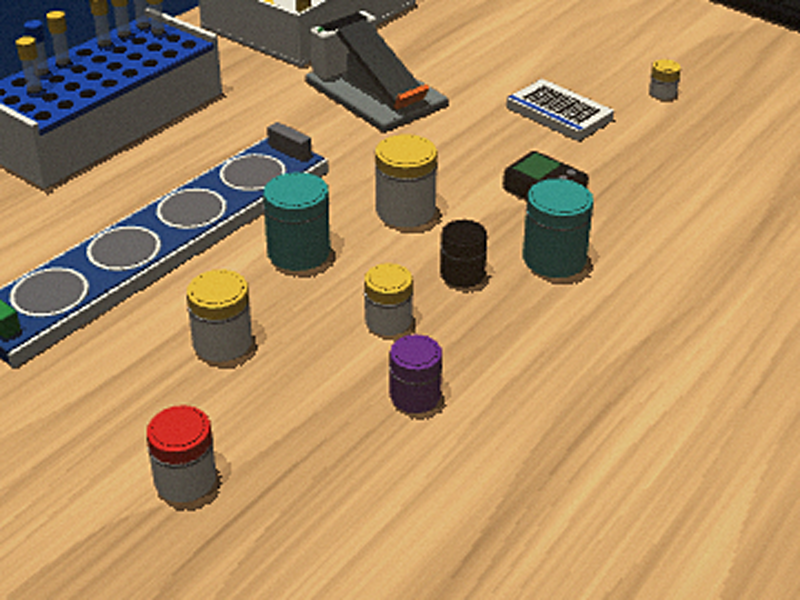

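The top view (crop scale 2) shows four yellow caps; the size of each tells which pot it is:
- pot_3 at about (160,207)
- pot_4 at (275,210)
- pot_2 at (210,251)
- pot_1 at (442,254)

The teal, black and purple ones are decoys. The green end block is on the left, at (112,138). The side crop confirms all of this.

```bash
cat > h.py <<'E'
import cv2, numpy as np
from scipy.optimize import minimize
from workcell import monitor, imaging, bot, models
cal={n:imaging.calibration(n) for n in("top","side")}
def proj(n,P):
    c=cal[n]; return cv2.projectPoints(np.float64(P).reshape(-1,3),c["rvec"],c["tvec"],c["camera_matrix"],None)[0].reshape(-1,2)
def ray(n,uv,z):
    c=cal[n]; R=cv2.Rodrigues(c["rvec"])[0]; o=-R.T@c["tvec"]
    d=R.T@np.linalg.inv(c["camera_matrix"])@np.array([*uv,1.]); return o+d*(z-o[2])/d[2]
def yellow(im):
    h=cv2.cvtColor(im,cv2.COLOR_RGB2HSV); return cv2.inRange(h,(20,110,90),(36,255,255))
D=[.028,.036,.044,.052]; H=[.032,.042,.052,.062]
def cyl(x,y,d,z0,z1):
    t=np.linspace(0,2*np.pi,40); c=np.c_[x+d/2*np.cos(t),y+d/2*np.sin(t)]
    return np.r_[np.c_[c,0*t+z0],np.c_[c,0*t+z1]]
def fitcap(n,im,x,y,d,h,z0=0.,cap=.28):
    """fit x,y of pot base so that the cap (upper part) silhouette matches yellow blob in bbox sense"""
    p=proj(n,[[x,y,z0+h*.85]])[0]; m=yellow(im); k,l,s,c=cv2.connectedComponentsWithStats(m)
    i=min((i for i in range(1,k) if s[i][4]>40),key=lambda i:np.hypot(*(c[i]-p)))
    def err(q):
        u=proj(n,cyl(q[0],q[1],d,z0+h*(1-cap),z0+h)); hu=cv2.convexHull(u.astype(np.float32)); M=cv2.moments(hu)
        return np.hypot(M["m10"]/M["m00"]-c[i][0],M["m01"]/M["m00"]-c[i][1])
    r=minimize(err,[x,y],method="Nelder-Mead",options=dict(xatol=1e-5,fatol=1e-4,initial_simplex=[[x,y],[x+.01,y],[x,y+.01]]))
    hu=cv2.convexHull(proj(n,cyl(*r.x,d,z0+h*(1-cap),z0+h)).astype(np.float32))
    return r.x, s[i][4], cv2.contourArea(hu), c[i]
E
python3 - <<'E'
from h import *
np.set_printoptions(precision=4,suppress=True)
T=cv2.imread("pics/top0.png")[:,:,::-1].copy();S=cv2.imread("pics/side0.png")[:,:,::-1].copy()
g={1:(442,254),2:(210,251),3:(159.5,207),4:(275.5,210)}
for i in g:
    x,y,_=ray("top",g[i],H[i-1])
    a=fitcap("top",T,x,y,D[i-1],H[i-1]); b=fitcap("side",S,*a[0],D[i-1],H[i-1]); print(i,*a,"|",*b)
# rail marks
hsv=cv2.cvtColor(T,cv2.COLOR_RGB2HSV)
bl=cv2.inRange(hsv,(100,90,40),(125,255,255)); bl[:,300:]=0; bl[:100]=0; bl[180:]=0
cs,hi=cv2.findContours(bl,cv2.RETR_CCOMP,cv2.CHAIN_APPROX_NONE)
M=[]
for c,h in zip(cs,hi[0]):
    if h[3]>=0 and cv2.contourArea(c)>300:
        e=cv2.fitEllipse(c); M.append(ray("top",e[0],.015)); print(e,M[-1])
M=np.array(sorted(M,key=lambda m:-m[1])); print(np.diff(M,axis=0),M.mean(0))
for n,im in(("top",T),("side",S)):
    h=cv2.cvtColor(im,cv2.COLOR_RGB2HSV); o=cv2.inRange(h,(3,150,120),(14,255,255))
    k,l,s,c=cv2.connectedComponentsWithStats(o)
    for i in range(1,k):
        if s[i][4]>15: print(n,"orange",s[i],c[i],ray(n,c[i],.028), cv2.minAreaRect(np.argwhere(l==i)[:,::-1].astype(np.float32)))
for n in cal:
    for t in("plate","seat","green_end","timer","red_pot"):
        print(n,t,[(np.round(ray(n,d["centre"],{"seat":.022,"green_end":.015}.get(t,0)),4),d["confidence"]) for d in models.landmark_of(n,t)][:2])
h=cv2.cvtColor(T,cv2.COLOR_RGB2HSV)
r=[d for d in models.regions_of("top","plate")][0]["region"]
print("plate",[ray("top",p,.012) for p in cv2.boxPoints(cv2.minAreaRect(np.argwhere(r)[:,::-1].astype(np.float32)))],r.sum())
cv2.imwrite("pics/stand.png",np.hstack([cv2.resize(T[95:180,310:385],(450,510),interpolation=cv2.INTER_CUBIC)[:,:,::-1],cv2.resize(S[140:205,230:310],(350,510),interpolation=cv2.INTER_CUBIC)[:,:,::-1]]))
E
```

```text
1 [ 0.4306 -0.3272] 162 190.28289690217935 [441.4568 253.8395] | [ 0.4312 -0.3325] 60 104.30851258453913 [399.4667 169.4167]
2 [0.43   0.1206] 309 300.18119287653826 [209.534  250.5081] | [0.433  0.1148] 232 351.7772804056294 [274.2586 264.7716]
3 [0.5115 0.2171] 457 477.5105866472004 [158.6696 206.3807] | [0.5162 0.2097] 378 566.5154453292489 [197.2222 269.4603]
4 [ 0.5086 -0.0019] 644 620.0439778824802 [275.028  209.6413] | [ 0.5148 -0.0124] 330 534.9158493962605 [282.2455 207.4242]
[] nan
top orange [333 162  17   7  63] [341.2857 164.9048] [ 0.6007 -0.1305  0.028 ] ((341.26470947265625, 164.94119262695312), (16.492422103881836, 3.6380343437194824), 14.03624439239502)
side orange [279 178  14   7  36] [285.3333 180.7778] [ 0.5986 -0.132   0.028 ] ((285.5689697265625, 180.6724090576172), (2.414039373397827, 13.92715072631836), 68.19859313964844)
top plate [(array([ 0.4867, -0.2205,  0.    ]), 0.69)]
top seat [(array([ 0.61  , -0.1332,  0.022 ]), 0.67)]
top green_end [(array([0.6535, 0.3205, 0.015 ]), 0.75)]
top timer [(array([ 0.435 , -0.1028,  0.    ]), 0.62)]
top red_pot [(array([0.4367, 0.3275, 0.    ]), 0.72)]
side plate [(array([ 0.4887, -0.223 ,  0.    ]), 0.97)]
side seat [(array([ 0.6052, -0.135 ,  0.022 ]), 0.78), (array([ 0.476 , -0.1888,  0.022 ]), 0.56)]
side green_end [(array([0.4893, 0.2225, 0.015 ]), 0.28)]
side timer [(array([ 0.4318, -0.1025,  0.    ]), 0.86)]
side red_pot [(array([0.4324, 0.3286, 0.    ]), 0.87), (array([ 0.5111, -0.0033,  0.    ]), 0.15)]
plate [array([ 0.4483, -0.1866,  0.012 ]), array([ 0.5394, -0.1971,  0.012 ]), array([ 0.5335, -0.2571,  0.012 ]), array([ 0.4423, -0.2462,  0.012 ])] 1341<stdin>:16: RuntimeWarning: Mean of empty slice.
  ret = ret.dtype.type(ret / rcount)
```

View pics/stand.png

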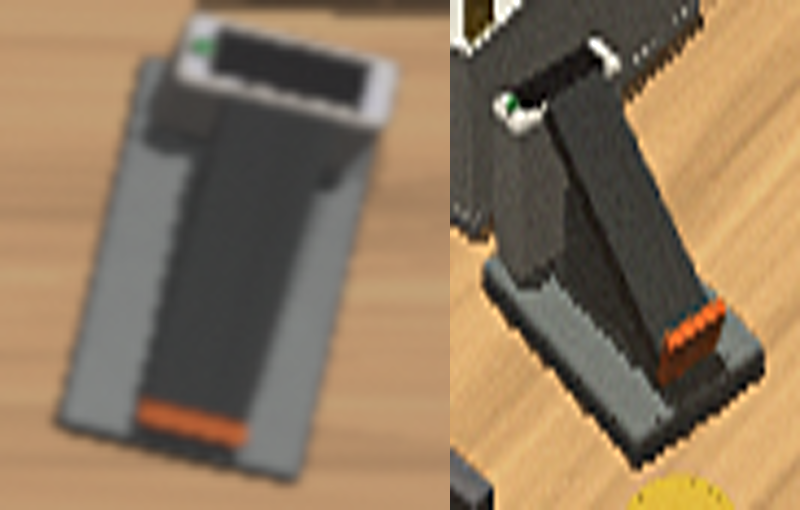

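```bash
python3 - <<'E'
from h import *
np.set_printoptions(precision=4,suppress=True)
T=cv2.imread("pics/top0.png");S=cv2.imread("pics/side0.png")
ht=cv2.cvtColor(T,cv2.COLOR_BGR2HSV);hs=cv2.cvtColor(S,cv2.COLOR_BGR2HSV)
print("mark,blue,wood",ht[141,139],ht[141,157],ht[190,200]," side cap top/side/wood",hs[208,282],hs[217,282],hs[330,350],hs[170,399],hs[175,399])
# rail
z=ht[100:180,100:290].astype(int); m=((z[...,1]<70)).astype(np.uint8)
k,l,s,c=cv2.connectedComponentsWithStats(cv2.morphologyEx(m,cv2.MORPH_OPEN,np.ones((5,5))))
M=[]
for i in range(1,k):
    p=c[i]+[100,100]; print(s[i],p)
    if 300<s[i][4]<1000: M.append(ray("top",p,.015))
M=np.array(sorted(M,key=lambda m:-m[1])); print(M,np.diff(M,axis=0))
for n in cal:
    L=models.landmark_of(n,"pot_1")+models.landmark_of(n,"pot_4")
    for d in L: print(n,d["centre"],ray(n,d["centre"],0),round(d["confidence"],2))
# rail blue-bounded quad, face quad
m=cv2.inRange(ht,(0,0,0),(180,80,85)); m[:,:330]=0;m[:,380:]=0;m[:110]=0;m[164:]=0
c=max(cv2.findContours(m,0,2)[0],key=cv2.contourArea); print(cv2.minAreaRect(c),cv2.boxPoints(cv2.minAreaRect(c)))
for r in range(124,162,4):
    q=np.where(m[r])[0]; print(r,q.min(),q.max(),len(q))
E
```

```text
mark,blue,wood [162  11 116] [109 150 119] [ 15 107 178]  side cap top/side/wood [ 23 182 228] [ 20 188  84] [ 16 129 198] [ 23 183 238] [ 21 183  89]
[ 24  23  30  37 793] [138.5801 140.5889]
[ 61  25  30  37 786] [175.3919 142.2545]
[ 97  27  30  36 767] [211.691  143.8957]
[134  29  30  36 780] [248.3038 145.9808]
[169  34   7  23 158] [271.981  145.0696]
[[0.6431 0.2693 0.015 ]
 [0.6414 0.1969 0.015 ]
 [0.6397 0.1252 0.015 ]
 [0.6371 0.0526 0.015 ]] [[-0.0017 -0.0724  0.    ]
 [-0.0017 -0.0717  0.    ]
 [-0.0026 -0.0726  0.    ]]
top [211.4, 247.2] [0.4352 0.1224 0.    ] 0.9
top [224.4, 195.0] [0.54   0.0992 0.    ] 0.85
top [186.3, 282.0] [0.3658 0.17   0.    ] 0.76
top [274.5, 208.6] [ 0.5145 -0.0018  0.    ] 0.66
top [284.1, 284.7] [ 0.3634 -0.0235  0.    ] 0.62
top [162.1, 211.9] [0.5037 0.2223 0.    ] 0.59
top [255.0, 256.9] [0.4174 0.0353 0.    ] 0.55
top [437.0, 252.6] [ 0.432  -0.3302  0.    ] 0.54
top [211.4, 247.2] [0.4352 0.1224 0.    ] 0.9
top [224.4, 195.0] [0.54   0.0992 0.    ] 0.85
top [186.3, 282.0] [0.3658 0.17   0.    ] 0.76
top [274.5, 208.6] [ 0.5145 -0.0018 
[... 627 characters left out ...]
 -0.0057  0.    ] 0.97
side [284.5, 319.8] [0.364  0.1763 0.    ] 0.84
side [311.0, 266.8] [0.4066 0.044  0.    ] 0.74
side [235.0, 252.3] [0.5395 0.0959 0.    ] 0.74
side [349.8, 254.8] [ 0.3712 -0.0282  0.    ] 0.74
side [396.4, 182.8] [ 0.4281 -0.3195  0.    ] 0.7
side [201.0, 294.1] [0.5075 0.2147 0.    ] 0.61
side [270.7, 285.7] [0.4308 0.1272 0.    ] 0.6
((347.35296630859375, 137.08824157714844), (36.62287902832031, 51.417545318603516), 14.03624439239502) [[323.353  157.5882]
 [335.8235 107.7059]
 [371.353  116.5882]
 [358.8824 166.4706]]
124 341 366 26
128 340 361 22
132 339 360 22
136 339 359 21
140 338 358 21
144 337 356 20
148 336 355 20
152 335 354 20
156 334 353 20
160 333 351 19
```

```bash
sed -i 's/(20,110,90),(36/(18,150,60),(36/' h.py; python3 - <<'E'
from h import *
from scipy.optimize import least_squares
np.set_printoptions(precision=4,suppress=True)
T=cv2.imread("pics/top0.png")[:,:,::-1].copy();S=cv2.imread("pics/side0.png")[:,:,::-1].copy()
g={1:(442,254),2:(210,251),3:(159.5,207),4:(275.5,210)}
for i in g:
    x,y,_=ray("top",g[i],H[i-1])
    a=fitcap("top",T,x,y,D[i-1],H[i-1]); b=fitcap("side",S,*a[0],D[i-1],H[i-1]); print(i,*a,"|",*b)
rows=np.arange(128,161,4); cen=np.array([350.5,349.5,349,348,346.5,345.5,344.5,343.5,342])
def pts(q,s,v=0,w=0):
    X=np.array([np.cos(q[2])*np.cos(.4363),np.sin(q[2])*np.cos(.4363),np.sin(.4363)]);Y=np.array([-np.sin(q[2]),np.cos(q[2]),0]);Z=np.cross(X,Y)
    return np.array([q[0],q[1],.022])+np.outer(np.atleast_1d(s),X)+v*Y+w*Z
def f(q):
    u=proj("top",pts(q,np.linspace(-.01,.11,60))); c=np.interp(rows,u[::-1,1],u[::-1,0])
    e=proj("top",pts(q,0,0,.009))[0]
    return np.r_[c-cen,(e[1]-161.8)*3]
q=least_squares(f,[.605,-.133,-.2],x_scale=.1).x; print(q,f(q))
print("ledge mid side cam pred",proj("side",pts(q,[0],0,.0045)),"top",proj("top",pts(q,[0,.045,.09])))
print("widths",proj("top",pts(q,[.05],.018)),proj("top",pts(q,[.05],-.018)))
for p in[(345,120),(373,117)]: print("head",ray("top",p,.08),ray("top",p,.1))
print(proj("side",pts(q,[.1],.018)),proj("side",pts(q,[.1],-.018)))
E
```

```text
Traceback (most recent call last):
  File "h.py", line 19, in fitcap
    i=min((i for i in range(1,k) if s[i][4]>40),key=lambda i:np.hypot(*(c[i]-p)))
ValueError: min() iterable argument is empty
```

```bash
sed -i 's/(18,150,60),(36/((19,110,90) if im[205:215,270:280].mean()<0 else (19,133,60)),(36/' h.py; python3 - <<'E'
from h import *
T=cv2.imread("pics/top0.png")
h=cv2.cvtColor(T,cv2.COLOR_BGR2HSV); print(h[210,275],h[207,159],h[254,441],h[257,441],h[219,275],h[222,275], h[195,300])
E
```

```text
[ 29 128 196] [ 27 140 195] [ 23 141 192] [ 23 141 192] [ 29 128 194] [ 28 130 174] [ 14 107 184]
```

```bash
sed -i 's/cv2.inRange(h,.*/cv2.inRange(h,(18,110,60),(36,255,255))/' h.py; cat > stand.py <<'E'
from h import *
from scipy.optimize import least_squares
rows=np.arange(128,161,4); cen=np.array([350.5,349.5,349,348,346.5,345.5,344.5,343.5,342])
def pts(q,s,v=0,w=0):
    X=np.array([np.cos(q[2])*np.cos(.4363),np.sin(q[2])*np.cos(.4363),np.sin(.4363)]);Y=np.array([-np.sin(q[2]),np.cos(q[2]),0]);Z=np.cross(X,Y)
    return np.array([q[0],q[1],.022])+np.outer(np.atleast_1d(s),X)+v*Y+w*Z
def f(q):
    u=proj("top",pts(q,np.linspace(-.01,.11,60))); c=np.interp(rows,u[::-1,1],u[::-1,0])
    e=proj("top",pts(q,0,0,.009))[0]
    return np.r_[c-cen,(e[1]-161.8)*3]
q=least_squares(f,[.605,-.133,-.2],x_scale=.1).x
E
python3 - <<'E'
from stand import *
np.set_printoptions(precision=4,suppress=True)
T=cv2.imread("pics/top0.png")[:,:,::-1].copy();S=cv2.imread("pics/side0.png")[:,:,::-1].copy()
g={1:(442,254),2:(210,251),3:(159.5,207),4:(275.5,210)}
for i in g:
    x,y,_=ray("top",g[i],H[i-1])
    a=fitcap("top",T,x,y,D[i-1],H[i-1]); b=fitcap("side",S,*a[0],D[i-1],H[i-1]); print(i,*a,"|",*b)
print(q,f(q))
print("ledge mid side cam pred",proj("side",pts(q,[0],0,.0045)),"top",proj("top",pts(q,[0,.045,.09])))
print("widths",proj("top",pts(q,[.05],.018)),proj("top",pts(q,[.05],-.018)))
for p in[(345,117),(373,117)]: print("head",ray("top",p,.08),ray("top",p,.1))
print(proj("side",pts(q,[.1],.018)),proj("side",pts(q,[.1],-.018)))
E
```

```text
1 [ 0.4305 -0.3274] 189 190.3008050157223 [441.5397 253.9153] | [ 0.4279 -0.3245] 119 105.83639162406325 [399.1429 171.2101]
2 [0.4299 0.1211] 322 300.2639949080767 [209.2981 250.5404] | [0.429  0.1193] 345 356.9361691940576 [274.4928 267.0812]
3 [0.5116 0.2171] 479 477.49814786366187 [158.6785 206.3027] | [0.5151 0.2111] 695 569.0289774497505 [197.0647 270.164 ]
4 [ 0.509  -0.0018] 668 620.0968762983102 [274.9955 209.4162] | [ 0.5099 -0.007 ] 476 543.1417499866802 [282.5756 209.5315]
[ 0.6103 -0.1332 -0.1877] [ 0.2889  0.2306 -0.3278 -0.3861  0.0556 -0.0028 -0.0611 -0.1194  0.3222
 -0.    ]
ledge mid side cam pred [[281.9553 179.9876]] top [[342.1392 160.6916]
 [348.036  138.4047]
 [354.1858 115.1612]]
widths [[339.5823 133.9456]] [[357.827  137.7946]]
head [ 0.6804 -0.1273  0.08  ] [ 0.6743 -0.1235  0.1   ]
head [ 0.6816 -0.1791  0.08  ] [ 0.6755 -0.1738  0.1   ]
[[248.224  151.8494]] [[260.7985 147.1847]]
```

```bash
python3 - <<'E'
from stand import *
P={n:cal[n]["camera_matrix"]@np.c_[cv2.Rodrigues(cal[n]["rvec"])[0],cal[n]["tvec"]] for n in cal}
print([-cv2.Rodrigues(cal[n]["rvec"])[0].T@cal[n]["tvec"] for n in cal])
for a,b in[((343.8,102.8),(244.4,153.6)),((374.2,116.3),(268.2,148.7)),((341.3,165),(285.3,180.8))]:
    X=cv2.triangulatePoints(P["top"],P["side"],np.float64(a),np.float64(b)).ravel();X=X[:3]/X[3]
    s=X-np.array([*q[:2],.022]); print(X, s[0]*np.cos(q[2])+s[1]*np.sin(q[2]), -s[0]*np.sin(q[2])+s[1]*np.cos(q[2]))
print(pts(q,.1))
E
```

```text
[array([0.45844416, 0.01166894, 0.81160512]), array([0.00998129, 0.64895913, 0.58178103])]
[ 0.71317353 -0.12994899  0.0578123 ] 0.10049364656353357 0.022446216411460104
[ 0.69090033 -0.18801122  0.05433848] 0.08944827289499872 -0.0387527869674554
[ 0.59934224 -0.13142359  0.02797961] -0.01106233543482783 -0.00024742883474786616
[[ 0.69929605 -0.1501603   0.0642589 ]]
```

Request:
jog_arm --moves '[[[361,-103,98],30],[[361,-103,98],30],[[361,-103,98],30],[[361,-103,98],30],[[361,-103,98],30],[[361,-103,98],30],[[361,-103,98],30],[[361,-103,98],30],[[361,-103,98],30],[[361,-103,98],30],[[361,-103,98],30]]' --hand 80

```text
clock: 2.65
eef_pos: [0.488, -0.2222, 0.1504]
tool_rot: [0.998, -0.059, -0.0, 0.0]
ft_force: [-0.1, -0.5, -0.5]
grip_width: 0.0797
```

Request:
jog_arm --moves '[[[1,0,50],0],[[1,0,100],0],[[1,0,120],0],[[1,0,130],0],[[1,0,130],0],[[1,0,130],0]]' --hand 68

```text
clock: 3.25
eef_pos: [0.4904, -0.2232, 0.0219]
tool_rot: [0.998, -0.059, 0.001, 0.001]
ft_force: [0.1, 0.2, 0.2]
grip_width: 0.0683
```

```bash
cat > look.py <<'E'
import sys
from h import *
n,name,x0,y0,x1,y1=sys.argv[1],sys.argv[2],*map(int,sys.argv[3:7])
im=imaging.camera(n); cv2.imwrite(f"pics/{name}_full.png",im[:,:,::-1])
c=im[y0:y1,x0:x1,::-1]; k=min(800/c.shape[1],600/c.shape[0]); cv2.imwrite(f"pics/{name}.png",cv2.resize(c,None,fx=k,fy=k,interpolation=cv2.INTER_CUBIC)); print(k)
E
python3 look.py side plate1 290 130 410 220
```

```text
6.666666666666667
```

View pics/plate1.png

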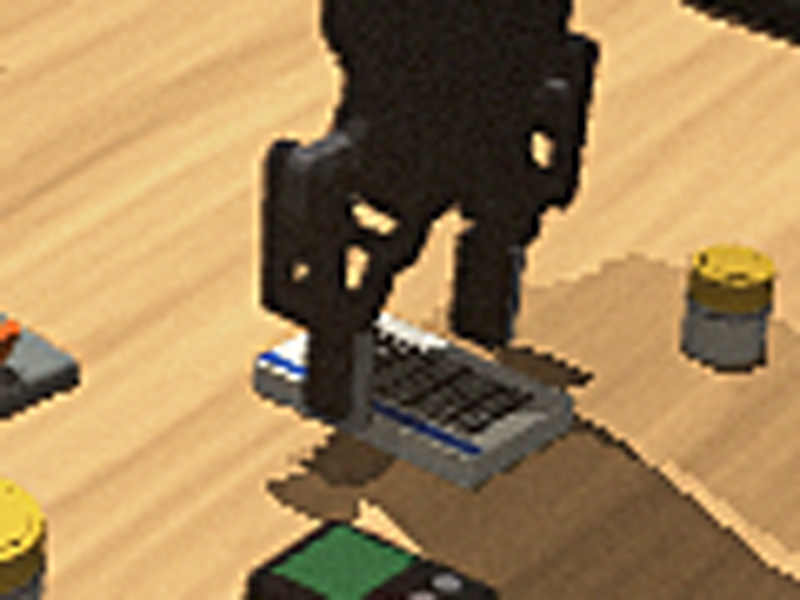

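Request:
jog_arm --moves '[[[0,0,2],0],[[0,0,4],0],[[0,0,5],0],[[0,0,5],0]]' --hand 68

```text
clock: 3.7
eef_pos: [0.4896, -0.2218, 0.0154]
tool_rot: [0.998, -0.058, 0.0, -0.0]
ft_force: [-0.8, 0.7, -0.2]
grip_width: 0.0683
```

Request:
jog_arm --moves '[[[0,0,0],0],[[0,0,0],0],[[0,0,0],0],[[0,0,0],0],[[0,0,0],0],[[0,0,0],0]]' --hand 50

```text
clock: 4.3
eef_pos: [0.4901, -0.222, 0.0158]
tool_rot: [0.998, -0.058, 0.001, 0.0]
ft_force: [-1.1, 0.2, 5.5]
grip_width: 0.0543
```

Request:
jog_arm --moves '[[[0,0,-40],0],[[0,0,-90],0],[[0,0,-110],0],[[50,-33,-110],2],[[100,-66,-110],4],[[145,-98,-110],4],[[145,-98,-110],4],[[145,-98,-110],4],[[145,-98,-110],4]]' --hand 50

```text
clock: 5.2
eef_pos: [0.6444, -0.1409, 0.1238]
tool_rot: [0.996, -0.093, -0.001, 0.0]
ft_force: [-0.2, 0.3, -1.3]
grip_width: 0.0543
```

```bash
python3 look.py top plate2 300 80 420 170; cp pics/plate2_full.png /tmp/t.png; python3 look.py side plate2s 220 80 340 190; python3 -c "
import cv2,numpy as np
a=cv2.imread('pics/plate2.png');b=cv2.imread('pics/plate2s.png')
a=cv2.resize(a,(400,300));b=cv2.resize(b,(400,367));o=np.zeros((367,800,3),np.uint8);o[:300,:400]=a;o[:,400:]=b;cv2.imwrite('pics/p2.png',o)"
```

```text
6.666666666666667
5.454545454545454
```

View pics/p2.png

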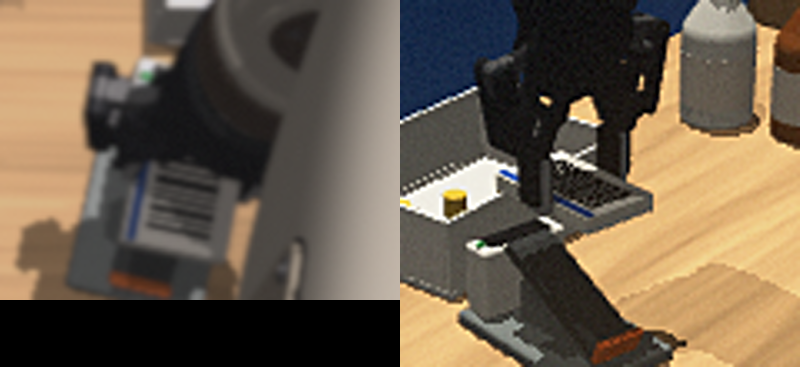

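```bash
python3 - <<'E'
from stand import *
s0=np.array([.6085,-.1335]);X=np.array([np.cos(q[2]),np.sin(q[2])]);Y=np.array([-X[1],X[0]])
for p,z in(((336.6,152),.12),((364.5,157.4),.12),((349.5,156.5),.108)):
    w=ray("top",p,z)[:2]; print(w,(w-s0)@X,(w-s0)@Y)
T=np.array([.6444,-.1409])-s0; print(T@X,T@Y)
# from side: lower near corner of plate
for p in ((220+ (652-400)/400*120,80+195/400*120),): print(ray("side",p,.12))
E
```

```text
[ 0.60638854 -0.10552485] -0.0072955137818761315 0.027089536739228714
[ 0.59799578 -0.15406591] -0.006481326654593784 -0.022165010546734382
[ 0.60144657 -0.13040662] -0.007506827969203498 0.0017226092655739983
0.03665031198631465 -0.0005697642545787552
[ 0.59191086 -0.15638433  0.12      ]
```

Request:
jog_arm --moves '[[[0,0,20],0],[[0,0,38],0],[[0,0,42],0],[[0,0,46],0],[[0,0,46],0]]'

```text
clock: 5.8
eef_pos: [0.6447, -0.142, 0.0796]
tool_rot: [0.996, -0.094, 0.0, 0.0]
ft_force: [0.2, -0.1, -0.4]
grip_width: 0.0541
```

Request:
jog_arm --moves '[[[0,0,2],0],[[0,0,4],0],[[0,0,4],0]]'

```text
clock: 6.1
eef_pos: [0.6457, -0.1419, 0.0775]
tool_rot: [0.996, -0.093, 0.001, 0.001]
ft_force: [-3.3, -0.2, 6.6]
grip_width: 0.0542
```

Request:
jog_arm --moves '[[[0,0,2],0],[[0,0,4],0],[[1,0,6],0],[[1,0,8],0],[[1,0,8],0]]'

```text
clock: 6.6
eef_pos: [0.6448, -0.1416, 0.0694]
tool_rot: [0.996, -0.093, -0.001, 0.0]
ft_force: [-7.9, 1.1, 10.2]
grip_width: 0.0544
```

Request:
jog_arm --moves '[[[1,0,2],0],[[1,0,4],0],[[2,0,6],0],[[3,0,8],0],[[3,0,8],0]]'

```text
clock: 7.1
eef_pos: [0.6462, -0.1419, 0.0604]
tool_rot: [0.996, -0.093, -0.003, -0.0]
ft_force: [-10.6, 0.9, 8.2]
grip_width: 0.0542
```

```bash
python3 look.py side p3 220 120 320 195
```

```text
8.0
```

View pics/p3.png

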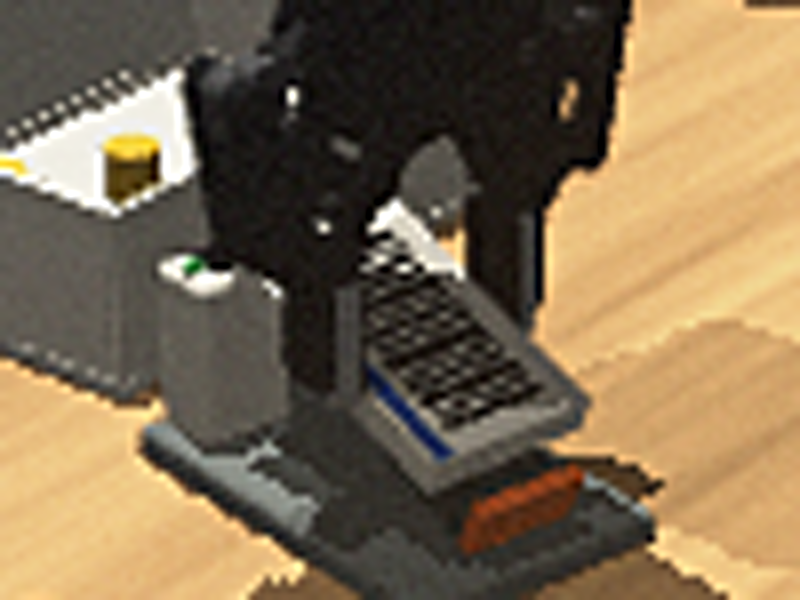

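The plate has pivoted almost onto the slope, with its lower end just uphill of the orange ledge. I'll finish the pivot, then let go.

Request:
jog_arm --moves '[[[0,0,2],0],[[0,0,3],0],[[0,0,3],0]]'

```text
clock: 7.45
eef_pos: [0.6468, -0.1419, 0.0582]
tool_rot: [0.996, -0.093, -0.002, 0.0]
ft_force: [-9.9, 0.8, 10.0]
grip_width: 0.0544
```

Request:
jog_arm --moves '[[[0,0,0],0],[[0,0,0],0],[[0,0,0],0],[[0,0,0],0],[[0,0,0],0],[[0,0,0],0]]' --hand 66

```text
clock: 8.05
eef_pos: [0.649, -0.1422, 0.0561]
tool_rot: [0.996, -0.093, -0.0, -0.0]
ft_force: [-1.1, 0.6, 0.2]
grip_width: 0.0662
```

```bash
python3 look.py side p4 220 120 320 195
```

```text
8.0
```

View pics/p4.png

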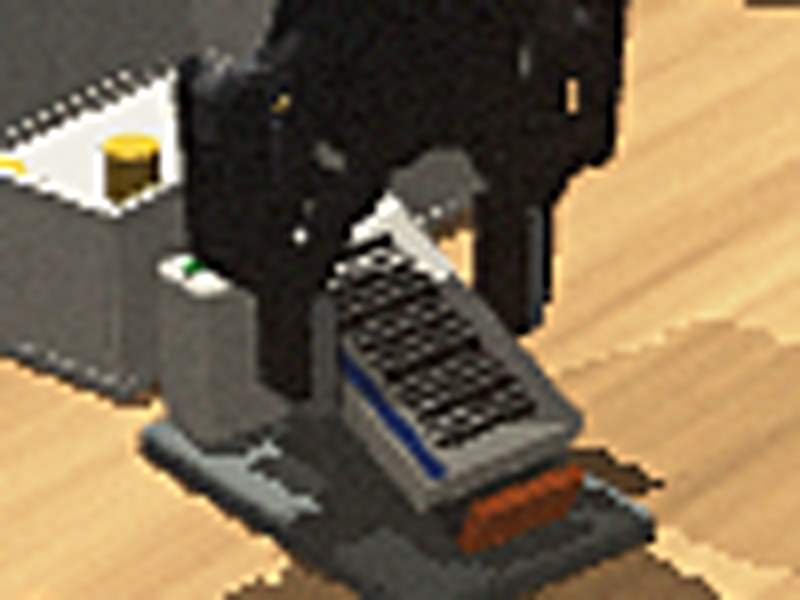

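Released, the plate lies flat with a small gap to the ledge. I'll re-grip it and drag it down the slope until the ledge pushes back.

Request:
jog_arm --moves '[[[0,0,0],0],[[0,0,0],0],[[0,0,0],0],[[0,0,0],0],[[0,0,0],0],[[-1.8,0,0.8],0],[[-1.8,0,0.8],0]]' --hand 50

```text
clock: 8.8
eef_pos: [0.6472, -0.1418, 0.0558]
tool_rot: [0.996, -0.093, 0.0, -0.0]
ft_force: [-0.3, 0.1, 4.6]
grip_width: 0.0545
```

Request:
jog_arm --moves '[[[-1,0,0.5],0],[[-2,0,0.9],0],[[-2,0,0.9],0]]'

```text
clock: 9.1
eef_pos: [0.6453, -0.1415, 0.0549]
tool_rot: [0.996, -0.093, 0.0, 0.0]
ft_force: [-0.2, 0.3, 4.5]
grip_width: 0.0548
```

Request:
jog_arm --moves '[[[-1,0,0.5],0],[[-2,0,0.9],0],[[-2,0,0.9],0]]'

```text
clock: 9.4
eef_pos: [0.6433, -0.1411, 0.0539]
tool_rot: [0.996, -0.093, 0.0, -0.0]
ft_force: [-0.1, 0.2, 4.7]
grip_width: 0.0544
```

Request:
jog_arm --moves '[[[-1,0,0.5],0],[[-2,0,0.9],0],[[-2,0,0.9],0]]'

```text
clock: 9.7
eef_pos: [0.6422, -0.1409, 0.0534]
tool_rot: [0.996, -0.093, 0.001, 0.0]
ft_force: [1.7, -0.3, 5.2]
grip_width: 0.0545
```

Request:
jog_arm --moves '[[[-1,0,0.5],0],[[-1.5,0,0.7],0],[[-1.5,0,0.7],0]]'

```text
clock: 10.0
eef_pos: [0.6421, -0.1409, 0.0534]
tool_rot: [0.996, -0.093, 0.003, 0.0]
ft_force: [3.1, -0.5, 5.4]
grip_width: 0.0544
```

Request:
jog_arm --moves '[[[0,0,0],0],[[0,0,0],0],[[0,0,0],0],[[0,0,0],0],[[0,0,-30],0],[[0,0,-70],0],[[0,0,-110],0],[[0,0,-110],0]]' --hand 68

```text
clock: 10.8
eef_pos: [0.6435, -0.1413, 0.1693]
tool_rot: [0.996, -0.093, 0.006, 0.001]
ft_force: [0.5, 0.1, 1.0]
grip_width: 0.0679
```

Request:
jog_arm --moves '[[[-175,222,20],-99],[[-175,222,20],-99],[[-175,222,20],-99],[[-175,222,20],-99],[[-175,222,20],-99],[[-175,222,40],-99],[[-175,222,49],-99],[[-175,222,49],-99],[[-175,222,49],-99],[[-175,222,49],-99],[[-175,222,49],-99],[[-175,222,49],-99]]' --hand 60

```text
clock: 12.0
eef_pos: [0.4263, -0.3259, 0.1125]
tool_rot: [0.716, 0.698, -0.0, -0.001]
ft_force: [-0.2, -0.6, 0.6]
grip_width: 0.0597
```

```bash
python3 look.py top p5 320 100 400 180; cp pics/p5.png /tmp/a.png; python3 look.py side p5s 230 140 310 200;python3 -c "
import cv2,numpy as np
a=cv2.imread('pics/p5.png');b=cv2.imread('pics/p5s.png')
a=cv2.resize(a,(400,400));b=cv2.resize(b,(400,300));o=np.zeros((400,800,3),np.uint8);o[:,:400]=a;o[:300,400:]=b;cv2.imwrite('pics/p5c.png',o)"
python3 - <<'E'
from h import *
T=cv2.imread("pics/p5_full.png")[:,:,::-1].copy();S=cv2.imread("pics/p5s_full.png")[:,:,::-1].copy()
for n,im in(("top",T),("side",S)):
  for i,x,y in((1,.430,-.327),(2,.43,.12),(3,.512,.215),(4,.509,-.003)):
    print(n,i,*fitcap(n,im,x,y,D[i-1],H[i-1]))
E
```

```text
7.5
10.0
top 1 [ 0.43056215 -0.32678577] 168 190.25642232690006 [441.23809524 253.875     ]
top 2 [0.43000391 0.12111614] 320 300.2606814739993 [209.28125  250.496875]
top 3 [0.5116507  0.21708464] 478 477.48581069300417 [158.70083682 206.29288703]
top 4 [ 0.50895382 -0.00181896] 666 620.0897439790424 [275.01051051 209.45045045]
side 1 [ 0.43775013 -0.37874157] 325 97.47693122760393 [406.20615385 161.09846154]
side 2 [0.42898624 0.1194508 ] 350 356.996843657922 [274.43142857 267.10857143]
side 3 [0.5286467  0.16766522] 125 512.5964688119711 [209.984 254.04 ]
side 4 [ 0.51209816 -0.0690516 ] 922 490.6310580589343 [301.10412148 195.71041215]
```

View pics/p5c.png

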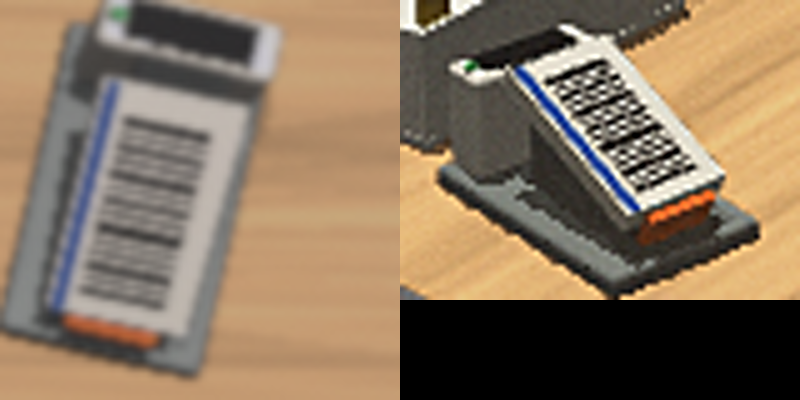

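The plate is seated flat against the ledge, about 3 mm off mid-width in the image. Next is pot_1.

Request:
jog_arm --moves '[[[-1,3,45],0],[[-1,3,75],0],[[-1,3,88],0],[[-1,3,88],0],[[-1,3,88],0]]' --hand 60

```text
clock: 12.6
eef_pos: [0.4302, -0.3276, 0.0258]
tool_rot: [0.718, 0.696, 0.0, 0.0]
ft_force: [1.1, -0.3, -0.3]
grip_width: 0.0604
```

Request:
jog_arm --moves '[[[0,0,0],0],[[0,0,0],0],[[0,0,0],0],[[0,0,0],0],[[0,0,0],0],[[0,0,0],0],[[0,0,0],0],[[0,0,0],0]]' --hand 22

```text
clock: 13.4
eef_pos: [0.4308, -0.3282, 0.0269]
tool_rot: [0.718, 0.697, 0.0, 0.002]
ft_force: [0.3, 0.2, 7.1]
grip_width: 0.0263
```

Request:
jog_arm --moves '[[[0,0,-50],0],[[0,0,-95],0],[[20,6,-108],0],[[65,21,-108],0],[[110,35,-108],0],[[155,50,-108],0],[[200,64,-108],0],[[245,79,-108],0],[[290,93,-108],0],[[335,108,-108],0],[[380,122,-108],0],[[425,137,-108],0]]'

```text
clock: 14.6
eef_pos: [0.5794, 0.0955, 0.1336]
tool_rot: [0.717, 0.697, 0.0, 0.0]
ft_force: [0.8, -1.0, -0.9]
grip_width: 0.0263
```

Request:
jog_arm --moves '[[[45,15,0],0],[[90,29,0],0],[[135,44,0],0],[[178,57,0],0],[[178,57,0],0],[[178,57,0],0],[[178,57,0],0],[[178,57,0],0]]'

```text
clock: 15.4
eef_pos: [0.6413, 0.2682, 0.1335]
tool_rot: [0.718, 0.696, -0.0, 0.0]
ft_force: [0.4, 0.1, -0.3]
grip_width: 0.0257
```

Request:
jog_arm --moves '[[[0,1.5,45],0],[[0,1.5,75],0],[[0,1.5,86],0],[[0,1.5,90],0],[[0,1.5,91],0],[[0,1.5,91],0]]'

```text
clock: 16.0
eef_pos: [0.6443, 0.27, 0.0442]
tool_rot: [0.718, 0.696, 0.002, 0.001]
ft_force: [0.5, -0.3, -0.3]
grip_width: 0.0263
```

Lower 2 mm more, release gently, then rise.

Request:
jog_arm --moves '[[[0,0,1],0],[[0,0,2],0],[[0,0,2],0],[[0,0,2],0]]'

```text
clock: 16.4
eef_pos: [0.6439, 0.2703, 0.042]
tool_rot: [0.717, 0.697, 0.001, 0.001]
ft_force: [-0.3, -0.9, 5.3]
grip_width: 0.0259
```

Request:
jog_arm --moves '[[[0,0,0],0],[[0,0,0],0],[[0,0,0],0],[[0,0,0],0],[[0,0,0],0],[[0,0,-40],0],[[0,0,-85],0],[[0,0,-85],0]]' --hand 60

```text
clock: 17.2
eef_pos: [0.6471, 0.2715, 0.1335]
tool_rot: [0.717, 0.697, 0.007, 0.003]
ft_force: [1.1, -1.2, -0.1]
grip_width: 0.0605
```

Request:
jog_arm --moves '[[[-28,-38,0],0],[[-56,-76,0],0],[[-84,-113,0],0],[[-112,-151,0],0],[[-140,-188,0],0],[[-155,-209,0],0],[[-155,-209,0],0],[[-155,-209,0],0],[[-155,-209,0],0]]' --hand 66

```text
clock: 18.1
eef_pos: [0.4309, 0.1216, 0.1256]
tool_rot: [0.717, 0.697, 0.001, 0.001]
ft_force: [0.7, -0.6, 0.3]
grip_width: 0.0661
```

```bash
python3 - <<'E'
from h import *
T=imaging.camera("top")
print(monitor.get_obs()["eef_pos"])
print(*fitcap("top",T,.643,.2693,.028,.032,.015))
E
```

```text
[0.4308956  0.12168192 0.12541261]
[0.6435899  0.27144944] 171 196.04583013494266 [132.83625731 136.86549708]
```

Request:
jog_arm --moves '[[[-1,-1,45],0],[[-1,-1,80],0],[[-1,-1,95],0],[[-1,-1,95],0],[[-1,-1,95],0]]'

```text
clock: 18.65
eef_pos: [0.4292, 0.1205, 0.0301]
tool_rot: [0.717, 0.697, -0.0, -0.0]
ft_force: [0.1, -0.3, -0.4]
grip_width: 0.066
```

Request:
jog_arm --moves '[[[0,0,0],0],[[0,0,0],0],[[0,0,0],0],[[0,0,0],0],[[0,0,0],0],[[0,0,0],0],[[0,0,0],0],[[0,0,0],0]]' --hand 30

```text
clock: 19.45
eef_pos: [0.4298, 0.1205, 0.0316]
tool_rot: [0.717, 0.697, 0.002, 0.001]
ft_force: [0.3, -0.0, 5.7]
grip_width: 0.0344
```

Request:
jog_arm --moves '[[[0,0,-50],0],[[0,0,-95],0],[[17,42,-95],0],[[34,84,-95],0],[[51,126,-95],0],[[67,168,-95],0],[[82,205,-95],0],[[83,209,-95],0],[[83,209,-95],0],[[83,209,-95],0],[[83,209,-95],0],[[83,209,-95],0]]'

```text
clock: 20.65
eef_pos: [0.6389, 0.1964, 0.126]
tool_rot: [0.718, 0.697, 0.0, 0.0]
ft_force: [-0.8, 0.8, 0.1]
grip_width: 0.0344
```

Request:
jog_arm --moves '[[[0,1,40],0],[[0,1,66],0],[[0,1,76],0],[[0,1,79],0],[[0,1,80],0],[[0,1,80],0],[[0,1,80],0]]'

```text
clock: 21.35
eef_pos: [0.6412, 0.1969, 0.0464]
tool_rot: [0.717, 0.697, 0.001, 0.0]
ft_force: [-2.3, 0.1, 3.7]
grip_width: 0.0341
```

Request:
jog_arm --moves '[[[0,0,0],0],[[0,0,0],0],[[0,0,0],0],[[0,0,0],0],[[0,0,0],0],[[0,0,-45],0],[[0,0,-85],0],[[0,0,-85],0]]' --hand 64

```text
clock: 22.15
eef_pos: [0.6449, 0.198, 0.1377]
tool_rot: [0.717, 0.697, 0.006, 0.003]
ft_force: [0.4, 0.8, 0.8]
grip_width: 0.064
```

Request:
jog_arm --moves '[[[5,-45,0],0],[[10,-90,0],0],[[15,-129,0],0],[[15,-129,0],0],[[15,-129,0],0],[[15,-129,0],0]]' --hand 74

```text
clock: 22.75
eef_pos: [0.5138, 0.2159, 0.1307]
tool_rot: [0.718, 0.697, 0.001, 0.001]
ft_force: [0.4, 1.2, -0.6]
grip_width: 0.0742
```

```bash
python3 - <<'E'
from h import *
T=imaging.camera("top")
print(monitor.get_obs()["eef_pos"])
print(*fitcap("top",T,.643,.2693,.028,.032,.015));print(*fitcap("top",T,.641,.197,.036,.042,.015))
E
```

```text
[0.51401549 0.21577594 0.13054029]
[0.64361946 0.27149104] 173 196.0497333787498 [132.8150289  136.84971098]
[0.64137425 0.19708932] 276 322.13841792027233 [170.87318841 137.75362319]
```

Request:
jog_arm --moves '[[[0,-1,45],0],[[0,-1,80],0],[[0,-1,94],0],[[0,-1,94],0],[[0,-1,94],0]]'

```text
clock: 23.3
eef_pos: [0.5125, 0.2156, 0.0362]
tool_rot: [0.718, 0.696, 0.0, 0.0]
ft_force: [-0.3, 1.0, 0.3]
grip_width: 0.074
```

Request:
jog_arm --moves '[[[0,0,0],0],[[0,0,0],0],[[0,0,0],0],[[0,0,0],0],[[0,0,0],0],[[0,0,0],0],[[0,0,0],0],[[0,0,0],0]]' --hand 38

```text
clock: 24.1
eef_pos: [0.5127, 0.2162, 0.0379]
tool_rot: [0.717, 0.697, 0.002, 0.001]
ft_force: [0.4, 0.3, 5.6]
grip_width: 0.0425
```

Request:
jog_arm --moves '[[[0,0,-50],0],[[0,0,-95],0],[[-22,33,-95],0],[[-45,67,-95],0],[[-67,100,-95],0],[[-87,130,-95],0],[[-87,130,-95],0],[[-87,130,-95],0],[[-87,130,-95],0],[[-87,130,-95],0]]'

```text
clock: 25.1
eef_pos: [0.6376, 0.1257, 0.1312]
tool_rot: [0.717, 0.697, -0.0, -0.0]
ft_force: [0.2, 0.0, -0.8]
grip_width: 0.0426
```

Request:
jog_arm --moves '[[[0,0,40],0],[[0,0,66],0],[[0,0,76],0],[[0,0,79],0],[[0,0,79],0],[[0,0,79],0]]'

```text
clock: 25.7
eef_pos: [0.639, 0.1255, 0.0532]
tool_rot: [0.717, 0.697, 0.001, 0.001]
ft_force: [-0.3, 0.4, -0.3]
grip_width: 0.0428
```

Request:
jog_arm --moves '[[[0,0,0.7],0],[[0,0,1.5],0],[[0,0,1.5],0]]'

```text
clock: 26.0
eef_pos: [0.6392, 0.1253, 0.0527]
tool_rot: [0.717, 0.697, 0.001, 0.0]
ft_force: [-2.3, 0.3, 7.1]
grip_width: 0.0424
```

Request:
jog_arm --moves '[[[0,0,0],0],[[0,0,0],0],[[0,0,0],0],[[0,0,0],0],[[0,0,0],0],[[0,0,-45],0],[[0,0,-85],0],[[0,0,-85],0]]' --hand 70

```text
clock: 26.8
eef_pos: [0.6428, 0.1256, 0.1428]
tool_rot: [0.717, 0.697, 0.005, 0.004]
ft_force: [1.1, 0.7, 0.9]
grip_width: 0.07
```

Request:
jog_arm --moves '[[[-33,-32,0],0],[[-66,-64,0],0],[[-99,-96,0],0],[[-132,-126,0],0],[[-132,-126,0],0],[[-132,-126,0],0],[[-132,-126,0],0]]' --hand 82

```text
clock: 27.5
eef_pos: [0.5101, -0.003, 0.136]
tool_rot: [0.717, 0.697, 0.001, 0.001]
ft_force: [0.6, 0.5, -0.1]
grip_width: 0.0817
```

```bash
python3 - <<'E'
from h import *
T=imaging.camera("top")
print(monitor.get_obs()["eef_pos"])
print(*fitcap("top",T,.641,.197,.036,.042,.015));print(*fitcap("top",T,.6397,.125,.044,.052,.015))
E
```

```text
[ 0.51017834 -0.00275323  0.1358385 ]
[0.64126899 0.19702338] 278 322.12598616670584 [170.90647482 137.80935252]
[0.64030023 0.12594808] 424 480.15408838901203 [207.94103774 137.99764151]
```

Request:
jog_arm --moves '[[[0,0,45],0],[[0,0,80],0],[[0,0,91],0],[[0,0,91],0],[[0,0,91],0]]'

```text
clock: 28.05
eef_pos: [0.5102, -0.003, 0.0455]
tool_rot: [0.717, 0.697, 0.001, 0.001]
ft_force: [0.8, 0.9, 0.1]
grip_width: 0.0822
```

Request:
jog_arm --moves '[[[0,0,0],0],[[0,0,0],0],[[0,0,0],0],[[0,0,0],0],[[0,0,0],0],[[0,0,0],0],[[0,0,0],0],[[0,0,0],0]]' --hand 46

```text
clock: 28.85
eef_pos: [0.5103, -0.0034, 0.0465]
tool_rot: [0.717, 0.697, 0.001, 0.001]
ft_force: [-0.7, 0.8, 7.4]
grip_width: 0.0507
```

Request:
jog_arm --moves '[[[0,0,-50],0],[[0,0,-95],0],[[18,38,-95],0],[[36,76,-95],0],[[52,108,-95],0],[[60,126,-95],0],[[60,126,-95],0],[[60,126,-95],0],[[60,126,-95],0],[[60,126,-95],0]]'

```text
clock: 29.85
eef_pos: [0.6354, 0.0522, 0.1398]
tool_rot: [0.718, 0.696, -0.0, -0.0]
ft_force: [-1.1, -0.7, -1.3]
grip_width: 0.0507
```

Request:
jog_arm --moves '[[[0,1,40],0],[[0,1,66],0],[[0,1,76],0],[[0,1,79],0],[[0,1,80],0],[[0,1,80],0],[[0,1,80],0]]'

```text
clock: 30.55
eef_pos: [0.6374, 0.0525, 0.0614]
tool_rot: [0.718, 0.696, 0.0, 0.0]
ft_force: [-3.2, -1.4, 7.3]
grip_width: 0.0504
```

Request:
jog_arm --moves '[[[0,0,0],0],[[0,0,0],0],[[0,0,0],0],[[0,0,0],0],[[0,0,0],0],[[0,0,-45],0],[[0,0,-90],0],[[0,0,-120],0],[[-100,-200,-120],0],[[-100,-200,-120],0],[[-100,-200,-120],0],[[-100,-200,-120],0]]' --hand 80

```text
clock: 31.75
eef_pos: [0.4543, -0.0319, 0.1795]
tool_rot: [0.717, 0.697, 0.0, 0.0]
ft_force: [-0.2, -1.3, 0.8]
grip_width: 0.0801
```

Request:
jog_arm --moves '[[[-50,-40,0],0],[[-100,-80,0],0],[[-150,-100,0],0],[[-200,-100,0],0],[[-200,-100,0],0],[[-200,-100,0],0],[[-200,-100,0],0]]'

```text
clock: 32.45
eef_pos: [0.3499, -0.2286, 0.1796]
tool_rot: [0.718, 0.696, 0.0, -0.0]
ft_force: [0.5, 0.7, -0.4]
grip_width: 0.0799
```

```bash
python3 look.py top end 60 90 400 310; cp pics/end_full.png /tmp/e.png; python3 look.py side ends 100 130 420 370; python3 - <<'E'
from h import *
T=cv2.imread("pics/end_full.png")[:,:,::-1].copy()
M=[(.6431,.2693),(.6414,.1969),(.6397,.1252),(.6371,.0526)]
for i,m in enumerate(M):
    a=fitcap("top",T,*m,D[i],H[i],.015); print(i+1,a[0]-m,a[1],a[2])
for n in("top","side"):
    for t in("timer","red_pot"): print(n,t,[(np.round(ray(n,d["centre"],0),4),d["confidence"]) for d in models.landmark_of(n,t)][:1])
print(monitor.get_obs()["clock"])
E
```

```text
2.3529411764705883
2.5
1 [0.00049111 0.00209404] 171 196.04095948656322
2 [-8.96782799e-05  1.73248360e-04] 277 322.13412508234615
3 [0.00052563 0.00033835] 432 480.0792754687718
4 [0.0023251  0.00160166] 632 673.8914486966678
top timer []
top red_pot [(array([0.4371, 0.3279, 0.    ]), 0.96)]
side timer [(array([ 0.4269, -0.0958,  0.    ]), 0.79)]
side red_pot [(array([0.43 , 0.326, 0.   ]), 0.83)]
32.75
```

View pics/end.png

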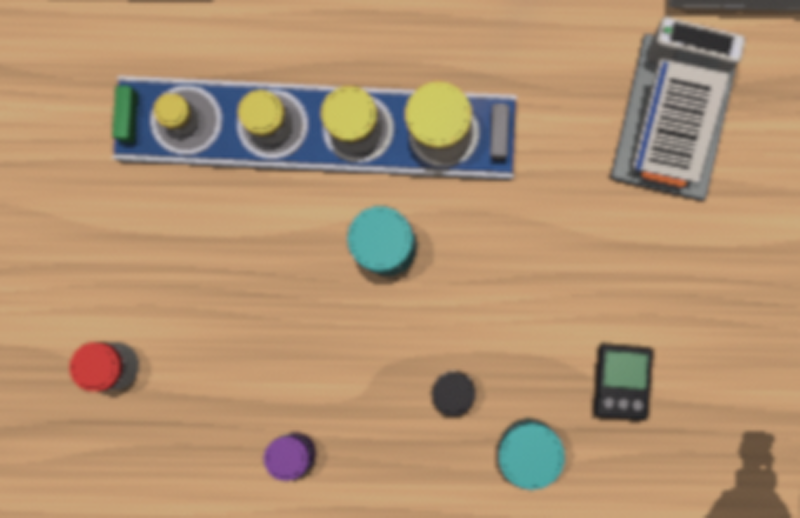

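View pics/ends.png

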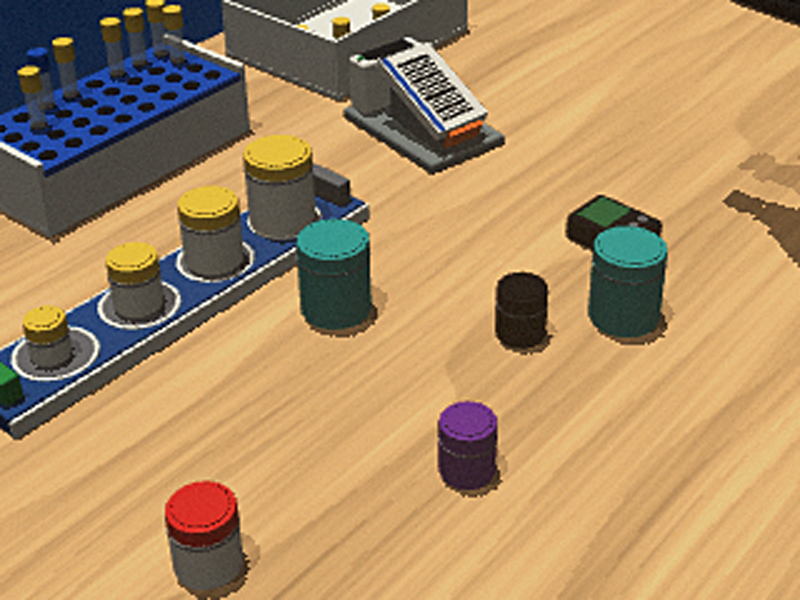

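Everything looks right in both views: the pots are upright in order on their marks, the plate is seated, and the bystanders haven't moved. Handing in.

```bash
python3 -c "
from workcell import bot,monitor
o=monitor.get_obs();print(o['clock'],o['ft_force'],o['grip_width']);print(bot.job_done())"
```

```text
32.75 [-0.31432893  0.10830785  0.32627446] 0.08029992568611949
the job is handed in; nothing more can be done
None
```

The job is handed in at 32.75 s of the 125 s allowed; the hand-in gives no verdict. All four pots stand on the rail in size order, with the smallest next to the green block. The plate lies on the stand, and the gripper is open and clear of everything.

**Pots:** The last top picture put all four within about 3 mm of their marks (limit 12 mm). Both views show them upright.

**Plate:** I pivoted it onto the slope, released it, then gripped it again and dragged it down until the ledge pushed back and it stopped moving. Pictures taken after release show it flat, bars up, touching the ledge and about 3 mm off mid-width. I judged that by eye, not by a fitted measurement.

**Bystanders:** The red pot measured within about 4 mm of its starting place, close to the networks' own error. The top network missed the timer in the last picture. The side network put it about 8 mm off, while a teal look-alike partly hid it. In the top view it looks unmoved, and the arm never touched it.

**Disagreement:** At the start, the side camera's cap positions differed from the top camera's by up to about 7 mm, because its colour mask was poor. I relied mainly on the top camera, and the grasps and final checks agreed with it.

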